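Close a conduit box with its quick-thread plug

TASK

Close the cast conduit box: take the orange-handled plug that lies on its side on the bench, stand it upright in the box's round hub, and turn it backwards (counter-clockwise from above) until it drops into the thread start. Then run it in clockwise until its flange sits fully home, flat on the hub, and let go of it. Leave the other things on the bench where they are.

Things in the scene. Friction and masses are not known exactly. Their poses are not given: they have to be found in the camera images.
- plug_grip (a point): Threaded plug, 0.16 kg, lying on its side at first. Point on its axis in the orange handle, a flat bar 50 mm along x, 12 mm thick along y, z from -26 to +12 mm. z runs along the plug's axis from thread end to handle (up when screwed in). At first z points about 22 degrees above level and y is level: the thread end and the flange's -x flat rest on the bench, the bar stands on its narrow side.
- plug_flange (a point): Centre of the underside of the plug's grey hexagonal flange: 8 mm thick, 62 mm across flats (two flats face +x and -x), 34 mm below plug_grip along the plug's axis. Same axes as plug_grip. When the plug is home this face lies on the hub's top face.
- plug_tip (a point): Thread end of the plug, centre of its end face, 42 mm below the flange. Brass shank 32 mm across, its last 4 mm tapering to 24 mm. Three lugs 8 mm wide, 5 mm high, reaching 23.5 mm from the axis, their undersides 20 mm above this point, at 0, 120 and 240 degrees from the plug's x axis.
- hub_mouth (a point): Centre of the top face of the conduit box's round hub (64 mm outside, top 86 mm above the bench), z up. The bore takes the shank with 1.5 mm to spare all round. Right-hand thread, three starts a third of a turn apart, at unknown angles. Lugs not at a start rest on the thread, the flange 10 to 22 mm above this point; turned clockwise there the plug jams against a stop.
- box_base (a point): Centre of the underside of the aluminium conduit box, 112 x 112 x 40 mm below the hub, fixed to the bench. How the thread acts: loosely held, turned counter-clockwise (under 2.1 rad) the plug climbs up to 6 mm, then drops by its own weight to a flange height of 6 mm, against a stop. From there 1.4 rad clockwise (stop at 1.5) brings it down by its own weight to 0 mm, home.
- screwdriver: Bystander: screwdriver with orange handle, 200 mm long, lying on the bench
- tape: Bystander: blue roll of tape, 84 mm across, 19 mm high, lying flat; origin at its underside
- meter: Bystander: black multimeter, 150 x 76 x 34 mm, lying flat; origin at its underside
- carton: Bystander: small cardboard carton, 100 x 70 x 45 mm; origin at its underside
- locknut: Bystander: brass ring nut, 52 mm across, 8 mm high, lying flat; origin at its underside
Mind the look-alikes: they are no part of the job. Leave any brown or red look-alike of the part that bears hub_mouth alone. Leave any green look-alike of the part that bears plug_grip alone.

How it is judged:
On the way, in this order (a step that is already met when the one before it is completed fails the run):
1. the plug stands upright in the mouth of the hub (z of plug_grip in the frame of hub_mouth below 0.062 m and horizontal distance between plug_grip and hub_mouth below 0.008 m and angle between plug_grip's own z axis and vertical below 0.2 rad).
2. the plug has dropped straight into the thread start (its handle point less than 42 mm above the hub face) (z of plug_grip in the frame of hub_mouth below 0.042 m and horizontal distance between plug_grip and hub_mouth below 0.004 m and angle between plug_grip's own z axis and vertical below 0.1 rad), for 0.1 s.
At the end, for the whole second after the job is handed in: The plug is run in: its flange lies on the hub to within 1.5 mm (plug_grip less than 35.5 mm above the hub face), within 4 mm of the hub's axis and 0.05 rad of upright, and let go of (z of plug_grip in the frame of hub_mouth below 0.0355 m and horizontal distance between plug_grip and hub_mouth below 0.004 m and angle between plug_grip's own z axis and vertical below 0.05 rad); the robot touches nothing.
It fails at once if another thing on the bench is moved more than 20 mm (distance of any of screwdriver, tape, meter, carton, locknut from where it was at the start of the episode above 0.02 m).
It also fails if it takes over 72 s, if anything falls off the work surface, if the arm or the gripper's body presses on something with over 40 N, if the wrist force passes 120 N, or if a joint passes its speed limit or range.

ROBOT

A 6-joint arm with a two-finger parallel gripper is mounted at the origin on the work surface. World frame = base frame: x ahead of the robot, y to its left, z up, the work surface at z = 0. Lengths are in m, angles in rad, forces in N, time in s.
With the tool pointing down it reaches from about 0.35 to 1 m from the base axis. Payload 7.1 kg.
Tool frame: the origin (TCP) lies midway between the tips of the shut fingers; the grasp point (between the pads) lies manip.grasp_offset behind it (manip.grasp_offset is the distance from the TCP to the grasp point, in m); z points along the fingers, y is the line along which they close (so a half turn about z gives the same grasp; the last joint's range is limited). The gripper opens to 85 mm and grips with 20 to 120 N. Pads are 22 mm wide; open, the fingers measure 114 mm over their backs; the gripper's body (76 mm by 85 mm) begins 54 mm behind the grasp point. The pads swing forward as they close: fully open they stand 13 mm farther back than shut.
Start: joints at [-1.135, 0.423, 1.63, -0, 1.089, -0.019], TCP at [0.275, -0.561, 0.231] pointing down, gripper open.
Joint ranges: [-3, 3], [-0.9, 2.11], [0.09, 2.58], [-1.31, 4.45], [0.11, 2.69], [-2.54, 2.54]. Speed limits (rad/s): [2.39, 2.39, 3.01, 3.14, 3.14, 3.14].

INTERFACE

Orientations are given as a unit quaternion [x, y, z, w].
In Python, from bench import readout, cams, ticket, manip gives the robot as it stands.
- The arm moves only by the tool carry_out, never from a script. Its argument "increments" is one flat list of numbers, 7 for each row, row after row: the shift along the world's x, y, z as a fraction of full scale, then the turn, a rotation vector about the world's x, y, z as a fraction of full scale, then the opening, from -1 (shut) to 1 (fully open), so that 0 is half open. In form: [x, y, z, ax, ay, az, hand, x, y, z, ax, ay, az, hand, ...]. A call has exactly 8 rows; each row shifts and turns the commanded pose from where the row before left it; what a row does not reach is not made up. Full scale, the value 1, is 12 cm for a shift and 60 degrees for a turn. A row lasts 1/8 s, in which the tool goes at most 62.5 mm and 10.7 degrees, less where a joint would pass 70% of its speed; a pose out of reach is approached as far as the arm can. A call with a number of a shift or a turn outside -1 to 1 is refused whole. A call with a gripper value outside its range is refused whole. The fingers move at their own pace and stop on an object; the grip force is fixed at half the most. Time passes only in rows, so rows that do not move let the fingers close, or fill a call up. It gives the time, the measured TCP pose, the force, the opening and the grip force at its end, in the units of the state.
- readout.sense(): the state, without advancing time (a new reading comes with each control period).
- cams.read_camera(name): name is "scene" or "side" or "wrist"; returns the picture (420x560x3 uint8, red, green, blue); there is no depth.
- cams.calibration(name): a dict with "intrinsics" (3x3 intrinsics, pixels), "R" (3x3) and "t" (3): a world point X has camera coordinates R X + t; the wrist camera has in their place "T_tool_cam" (4x4, takes a point from camera to tool coordinates, whose origin is the TCP and whose axes are the flange's). Camera axes: x right, y down, z forward; pixel columns grow to the right and rows downward; lengths in m; the calibration is good to about 2 mm. The wrist camera is an equidistant fisheye: a pixel r from the principal point sees the ray r / f radians off the axis. A picture is of the moment at which its call begins: read the wrist's pose just before it. calibration takes no time and is no camera call.
- ticket.job_done(): hands the job in; it is judged then, once.
The state is a dict: "time": time; "joints": joint angles; "dq": joint speeds; "joint_torque": joint torques, N m; "eef_pos": TCP position; "ee_rot": TCP orientation; "contact_force": force on the tool from outside, world axes, zero at the start; "ft_torque": the same for the moment, N m; "opening": finger opening in m; "gripper_force": force on a finger pad.
Only numpy, scipy, OpenCV 4.12 (cv2) and the standard library are available. Lean on these libraries where they do the work, as an engineer would, in place of code of your own. Each camera call takes 0.05 s, during which the arm holds its last target. There are 200 camera calls.

## Working session

There is one attempt and no reset: what is moved stays moved. The work goes in short steps, Python scripts to look and compute and a tool call to move; the robot and the scene stay as the last step left them, time stands still between calls to the robot, and variables do not carry over. Pictures are saved under pics/ and viewed, at most 10 in all, crops included, and the job is handed in when it is done.

Besides the shell and the picture viewer there is one more tool, called after "Emit:" as name(argument=value, ...) on one line, values as JSON. carry_out: Moves the arm, as the interface text tells. Shift numbers are shares of 12 cm and turn numbers shares of 60 degrees, none past 1 either way. Its arguments: {"type":"object","properties":{"increments":{"type":"array"}},"required":["increments"]}

```bash
mkdir -p pics; ls
python3 - <<'E'
from bench import readout,cams,manip
import cv2,numpy as np
print(readout.sense()); print(manip.grasp_offset)
for n in ["scene","side","wrist"]:
    im=cams.read_camera(n); cv2.imwrite(f"pics/{n}0.png",im[:,:,::-1]); c=cams.calibration(n); print(n,{k:np.round(v,4).tolist() for k,v in c.items()})
a=cv2.imread("pics/scene0.png");b=cv2.imread("pics/side0.png")
E
```

```text
pics
{'time': 0.0, 'joints': array([-1.13500356e+00,  4.23821442e-01,  1.63070683e+00,  1.47138864e-05,
        1.08858667e+00, -1.90126300e-02]), 'dq': array([-0.00142104,  0.00074454, -0.00108156, -0.0008146 , -0.00332118,
        0.00065566]), 'joint_torque': array([-1.50827884e-03, -5.57388389e+01, -2.81744689e+01, -9.73183023e-05,
        7.29456558e-03, -1.56736729e-05]), 'eef_pos': array([ 0.27434174, -0.56095776,  0.23055119]), 'ee_rot': array([ 9.74255725e-01,  2.25444457e-01, -1.51094254e-04, -7.46022033e-04]), 'contact_force': array([-0.33401998,  0.52105363,  0.78566429]), 'ft_torque': array([0.03106071, 0.01008292, 0.04258753]), 'gripper_force': 0.0, 'opening': 0.08571543504097262}
0.0187
scene {'intrinsics': [[461.5866, 0.0, 273.6533], [0.0, 461.5866, 206.5529], [0.0, 0.0, 1.0]], 'R': [[0.13, 0.9915, -0.0082], [0.8228, -0.1125, -0.5571], [-0.5533, 0.0656, -0.8304]], 't': [-0.094, -0.4011, 1.7961]}
side {'intrinsics': [[393.7186, 0.0, 278.0541], [0.0, 393.7186, 212.6658], [0.0, 0.0, 1.0]], 'R': [[0.9854, -0.1703, 0.0012], [-0.1012, -0.5916, -0.7999], [0.1369, 0.7881, -0.6001]], 't': [-0.5377, 0.1284, 1.1025]}
wrist {'intrinsics': [[325.1923, 0.0, 279.1019], [0.0, 325.1923, 211.3703], [0.0, 0.0, 1.0]], 'T_tool_cam': [[-0.0011, -0.9542, -0.2993, 0.0775], [1.0, -0.0012, 0.0001, -0.001], [-0.0005, -0.2993, 0.9542, -0.1431], [0.0, 0.0, 0.0, 1.0]]}
```

View pics/scene0.png

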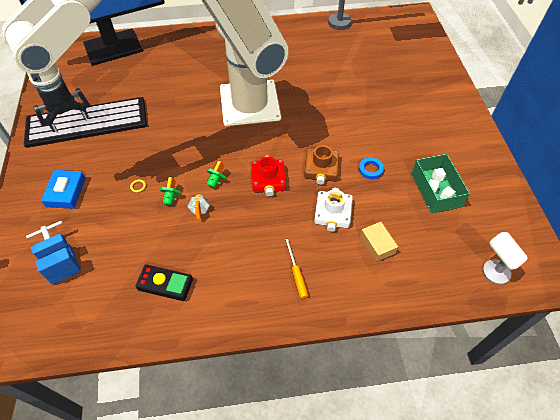

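View pics/side0.png

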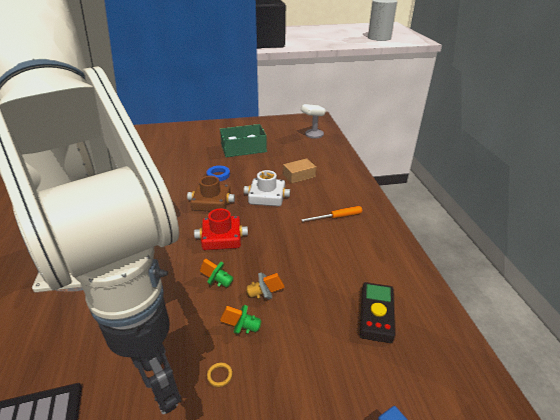

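Scene picture: three plugs with orange handles. Those at (170,191) and (216,175) have green flanges and are look-alikes. The one at (198,207), side (265,288), has a grey flange and brass shank, so it is the plug. There are red (268,175) and brown (322,163) boxes; the bare aluminium one at (334,207), side (267,187), is the target. I'll confirm these in one enlarged crop.

Run:
```python
import cv2,numpy as np
a=cv2.imread("pics/scene0.png");b=cv2.imread("pics/side0.png")
def cr(i,x,y,w,h,s): return cv2.resize(i[y:y+h,x:x+w],(w*s,h*s),interpolation=cv2.INTER_CUBIC)
t=np.hstack([cr(a,180,185,50,37,8),cr(a,308,183,50,37,8)])
u=np.hstack([cr(b,240,265,50,37,8),cr(b,242,165,50,37,8)])
cv2.imwrite("pics/crop.png",np.vstack([t,u]))
```

```text
(no output)
```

View pics/crop.png

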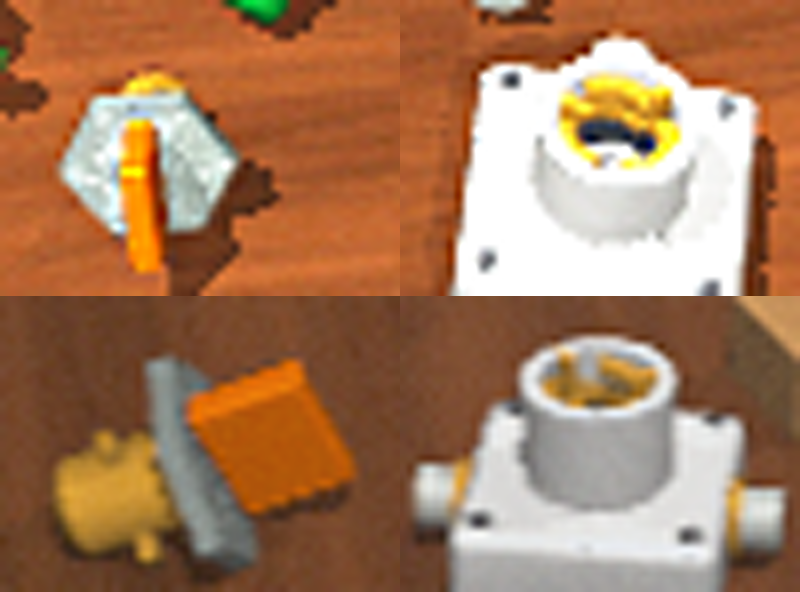

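The crop confirms it: a grey hex flange with brass shank (scene (198,207)) and the white hub with brass bore (scene (335,198), side (267,175)). Next I cast rays at the known heights.

```bash
cat > h.py <<'E'
import numpy as np
from bench import cams,readout
from scipy.spatial.transform import Rotation as Ro
def plane(n,u,v,z):
    c=cams.calibration(n);R=np.array(c["R"]);t=np.array(c["t"]);K=np.array(c["intrinsics"])
    d=R.T@np.linalg.solve(K,[u,v,1]);o=-R.T@t
    return o+d*(z-o[2])/d[2]
def wray(u,v,s):
    "wrist fisheye ray -> origin, dir in world"
    c=cams.calibration("wrist");K=np.array(c["intrinsics"]);T=np.array(c["T_tool_cam"])
    p=np.array([(u-K[0,2])/K[0,0],(v-K[1,2])/K[1,1]]);r=np.hypot(*p)
    d=np.array([*(p/max(r,1e-9)*np.sin(r)),np.cos(r)])
    R=Ro.from_quat(s["ee_rot"]).as_matrix()
    return s["eef_pos"]+R@T[:3,3], R@T[:3,:3]@d
def wplane(u,v,s,z):
    o,d=wray(u,v,s); return o+d*(z-o[2])/d[2]
E
python3 - <<'E'
from h import *
np.set_printoptions(precision=4,suppress=True)
print("hub",plane("scene",335.1,197.8,.086),plane("side",266.75,175.25,.086))
f=lambda x,y,z:plane("side",240+x/8,265+(y-296)/8,z)
for q in [(188,412,.055),(303,372,.0692),(352,475,.0228),(250,512,.0086)]: print("side",f(*q))
g=lambda x,y,z:plane("scene",180+x/8,185+y/8,z)
for q in [(140,120,.055),(138,172,.0692),(145,268,.0228)]: print("scene",g(*q))
E
```

```text
hub [0.5423 0.2176 0.086 ] [0.5451 0.2156 0.086 ]
side [ 0.4722 -0.215   0.055 ]
side [ 0.5075 -0.2179  0.0692]
side [ 0.5228 -0.2199  0.0228]
side [ 0.4907 -0.217   0.0086]
scene [ 0.4702 -0.212   0.055 ]
scene [ 0.5051 -0.2121  0.0692]
scene [ 0.5197 -0.2166  0.0228]
```

Emit:
carry_out(increments=[0.128,0.18,0.005,0,0,0.156,0.5,0.128,0.18,0.005,0,0,0.156,0,0.128,0.18,0.005,0,0,0.156,-0.1,0.128,0.18,0.005,0,0,0.156,-0.1,0.128,0.18,0.005,0,0,0.156,-0.1,0.128,0.18,0.005,0,0,0.156,-0.1,0.128,0.18,0.005,0,0,0.156,-0.1,0.128,0.18,0.005,0,0,0.156,-0.1])

```text
time: 1.15
eef_pos: [0.3978, -0.3878, 0.2359]
ee_rot: [0.634, 0.773, 0.0, -0.0]
contact_force: [-0.2, -0.8, 0.4]
opening: 0.0388
gripper_force: 0.0
```

Emit:
carry_out(increments=[0.128,0.18,0.005,0,0,0.156,-0.1,0.128,0.18,0.005,0,0,0.156,-0.1,0.128,0.18,0.005,0,0,0.156,-0.1,0.128,0.18,0.005,0,0,0.156,-0.1,0.128,0.18,0.005,0,0,0.156,-0.1,0.128,0.18,0.005,0,0,0.156,-0.1,0.128,0.18,0.005,0,0,0.156,-0.1,0.128,0.18,0.005,0,0,0.156,-0.1])

```text
time: 2.15
eef_pos: [0.5206, -0.215, 0.2407]
ee_rot: [0.034, 0.999, 0.0, -0.0]
contact_force: [-0.0, -0.2, 0.7]
opening: 0.0383
gripper_force: 0.0
```

```bash
cat > look.py <<'E'
import sys,cv2
from h import *
s=readout.sense(); im=cams.read_camera("wrist"); cv2.imwrite(f"pics/{sys.argv[1]}.png",im[:,:,::-1])
np.save(f"pics/{sys.argv[1]}.npy",{k:s[k] for k in("eef_pos","ee_rot")},allow_pickle=True)
for k in("time","eef_pos","joints","opening"):print(k,np.round(s[k],3))
print(np.round(Ro.from_quat(s["ee_rot"]).as_matrix(),3).tolist())
E
python3 look.py w1
```

```text
time 2.15
eef_pos [ 0.521 -0.215  0.241]
joints [-0.413  0.322  1.76  -0.     1.06  -1.916]
opening 0.038
[[-0.998, 0.068, -0.0], [0.068, 0.998, 0.0], [0.0, 0.0, -1.0]]
```

View pics/w1.png

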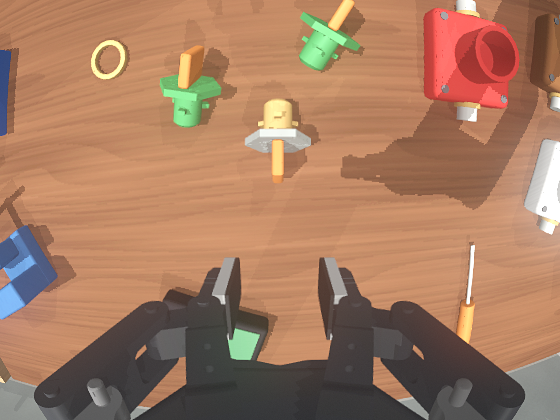

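The wrist view shows the plug's orange bar running from (278,143) at the flange to about (277,180) at its end, in line with the fingers; the green look-alikes stand clear at (187,90) and (330,40).

Run:
```python
from h import *
import cv2
s=np.load("pics/w1.npy",allow_pickle=True).item()
im=cv2.imread("pics/w1.png");h=cv2.cvtColor(im,cv2.COLOR_BGR2HSV)
for v in range(136,188,4):
    row=[int(x) for x in range(262,295) if h[v,x,1]>150 and h[v,x,2]>170 and 8<h[v,x,0]<25]; print(v,row[:1],row[-1:],h[v,277].tolist())
for q in [(278,146,.055),(277.5,175,.0692),(277.3,181,.0228)]: print(q,np.round(wplane(q[0],q[1],s,q[2]),4))
```

```text
136 [] [] [35, 7, 230]
140 [281] [281] [17, 142, 255]
144 [] [] [21, 120, 255]
148 [] [] [22, 120, 255]
152 [] [] [22, 120, 255]
156 [283] [283] [22, 120, 255]
160 [283] [283] [22, 119, 255]
164 [283] [283] [22, 118, 255]
168 [283] [283] [22, 118, 255]
172 [283] [283] [22, 117, 255]
176 [272] [282] [13, 159, 237]
180 [273] [282] [13, 159, 234]
184 [] [] [11, 119, 202]
(278, 146, 0.055) [ 0.4786 -0.212   0.055 ]
(277.5, 175, 0.0692) [ 0.5057 -0.2144  0.0692]
(277.3, 181, 0.0228) [ 0.5216 -0.2159  0.0228]
```

Emit:
carry_out(increments=[0.1,-0.006,-0.1,0.0104,0.153,0,-0.1,0.1,-0.006,-0.15,0.0104,0.153,0,-0.1,0.1,-0.006,-0.2,0.0104,0.153,0,-0.1,0.1,-0.006,-0.2,0.0104,0.153,0,-0.1,0,-0.006,-0.2,0.0104,0.153,0,-0.1,0,-0.006,-0.2,0.0104,0.153,0,-0.1,0,0,-0.12,0,0,0,-0.1,0,0,0,0,0,0,-0.1])

```text
time: 3.2
eef_pos: [0.5677, -0.2202, 0.0997]
ee_rot: [0.032, 0.886, 0.015, -0.463]
contact_force: [0.5, -0.3, 0.2]
opening: 0.0388
gripper_force: 0.0
```

```bash
python3 look.py w2
```

```text
time 3.2
eef_pos [ 0.568 -0.22   0.1  ]
joints [-0.297  1.033  1.114 -0.201  1.938 -1.771]
opening 0.039
[[-0.569, 0.071, -0.819], [0.044, 0.997, 0.056], [0.821, -0.004, -0.571]]
```

View pics/w2.png

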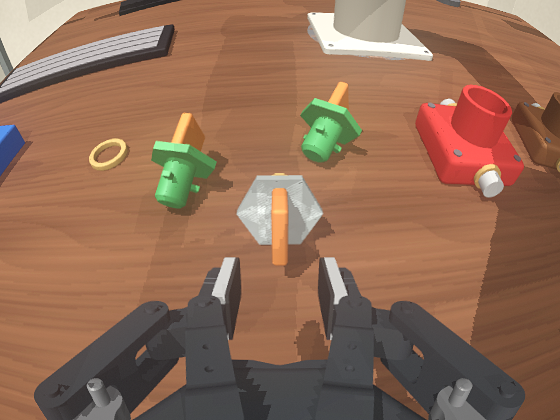

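The wrist view shows the bar standing centred between the fingers at (280,225), so I can go straight in along the tool axis.

Emit:
carry_out(increments=[-0.169,0.0125,-0.144,0,0,0,-0.1,-0.169,0.0125,-0.144,0,0,0,-0.1,-0.169,0.0125,-0.144,0,0,0,-0.1,-0.169,0.0125,-0.144,0,0,0,-0.1,0,0,0,0,0,0,-0.1,0,0,0,0,0,0,-1,0,0,0,0,0,0,-1,0,0,0,0,0,0,-1])

```text
time: 4.25
eef_pos: [0.489, -0.2148, 0.0332]
ee_rot: [0.032, 0.886, 0.014, -0.462]
contact_force: [2.3, -1.1, 7.2]
opening: 0.0108
gripper_force: 61.1
```

Emit:
carry_out(increments=[0,0,0.2,0,0,0,-1,0,0,0.25,-0.011,-0.162,0,-1,0,0,0.25,-0.011,-0.162,0,-1,0,0,0.25,-0.011,-0.162,0,-1,0,0,0.25,-0.011,-0.162,0,-1,0,0,0.25,-0.011,-0.162,0,-1,0,0,0.25,-0.011,-0.162,0,-1,0,0,0.25,-0.011,-0.162,0,-1])

```text
time: 5.25
eef_pos: [0.487, -0.214, 0.2683]
ee_rot: [0.036, 0.993, -0.004, 0.117]
contact_force: [-0.3, -0.4, -2.6]
opening: 0.0108
gripper_force: 59.9
```

Emit:
carry_out(increments=[0.057,0.44,0,0,0,-0.154,-1,0.057,0.44,0,0,0,-0.154,-1,0.057,0.44,0,0,0,-0.154,-1,0.057,0.44,0,0,0,-0.154,-1,0.057,0.44,0,0,0,-0.154,-1,0.057,0.44,0,0,0,-0.154,-1,0.057,0.44,0,0,0,-0.154,-1,0.057,0.44,0,0,0,-0.154,-1])

```text
time: 6.25
eef_pos: [0.5359, 0.1534, 0.2662]
ee_rot: [0.559, 0.822, -0.06, 0.09]
contact_force: [0.5, -0.7, -3.1]
opening: 0.0111
gripper_force: 59.9
```

```bash
python3 look.py w3
python3 - <<'E'
import cv2
from h import *
ims=[]
for n in("scene","side"):
    im=cams.read_camera(n)[:,:,::-1]; cv2.imwrite(f"pics/{n}3.png",im)
a=cv2.imread("pics/scene3.png")[100:250,270:400];b=cv2.imread("pics/side3.png")[70:220,200:330]
w=cv2.imread("pics/w3.png")
import numpy as np
t=np.hstack([cv2.resize(a,None,fx=3,fy=3)[:,:390],cv2.resize(b,None,fx=3,fy=3)])
cv2.imwrite("pics/c3.png",t)
E
```

```text
time 6.25
eef_pos [0.536 0.153 0.266]
joints [ 0.374  0.288  1.762 -0.244  1.102  0.109]
opening 0.011
[[-0.359, 0.93, 0.081], [0.908, 0.368, -0.2], [-0.216, 0.002, -0.976]]
```

View pics/c3.png

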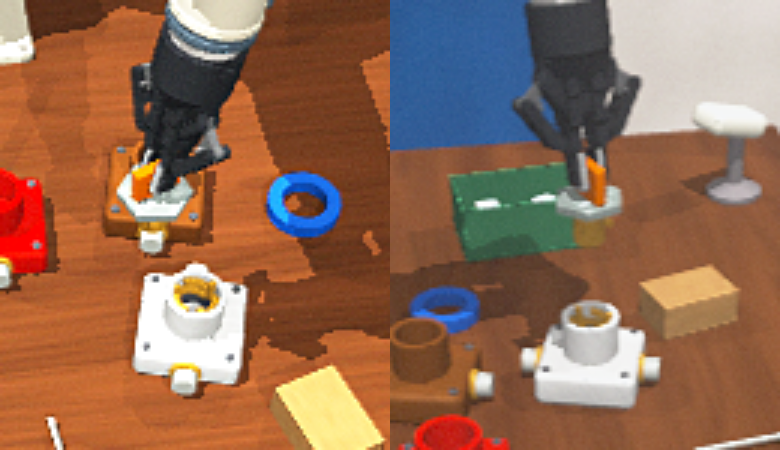

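View pics/w3.png

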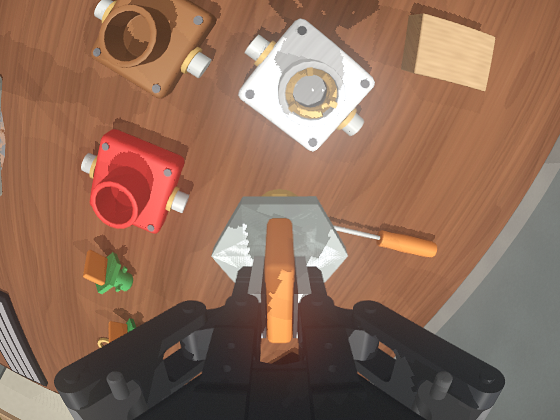

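Side and scene views show the plug upright in the fingers. The wrist view shows the hub bore near (311,91) and the flange corners at (212,252) and (348,255).

Run:
```python
from h import *
import cv2
np.set_printoptions(precision=4,suppress=True)
s=np.load("pics/w3.npy",allow_pickle=True).item()
R=Ro.from_quat(s["ee_rot"]).as_matrix();G=s["eef_pos"]-R[:,2]*.0187;print("G",G)
for q in [(212,252),(348,255),(243,197),(318,197)]: print(wplane(*q,s,G[2]-.026))
im=cv2.imread("pics/w3.png");h=cv2.cvtColor(im,cv2.COLOR_BGR2HSV)
m=cv2.inRange(h,(15,70,100),(35,255,255));m[:,:270]=0;m[:60]=0;m[:,350:]=0;m[125:]=0
n,l,st,c=cv2.connectedComponentsWithStats(m)
p=np.argwhere(m)[:,::-1].astype(np.float32)
hull=cv2.convexHull(p);print(st[1:5],cv2.fitEllipse(hull))
for u,v in[(311,91),cv2.fitEllipse(hull)[0]]:print(u,v,"hub@.086",wplane(u,v,s,.086),"@.07",wplane(u,v,s,.07))
# plug tilt in side image: grey/brass edges
t=wplane(245,85,s,.086)
```

```text
G [0.5344 0.1571 0.2845]
[0.502  0.148  0.2585]
[0.5677 0.1717 0.2585]
[0.5071 0.1838 0.2585]
[0.5388 0.1963 0.2585]
[[ 286   68   51   50 1019]
 [ 340  114   10   11   55]] ((318.0159912109375, 98.52149200439453), (51.69174575805664, 72.24324035644531), 125.63722229003906)
311 91 hub@.086 [0.5422 0.221  0.086 ] @.07 [0.5446 0.2193 0.07  ]
318.0159912109375 98.52149200439453 hub@.086 [0.5511 0.2169 0.086 ] @.07 [0.5539 0.215  0.07  ]
```

Emit:
carry_out(increments=[0.015,0.097,-0.166,0,0,0,-1,0.015,0.097,-0.166,0,0,0,-1,0.015,0.097,-0.166,0,0,0,-1,0.015,0.097,-0.166,0,0,0,-1,0.015,0.097,-0.166,0,0,0,-1,0,0,0,0,0,0,-1,0,0,0,0,0,0,-1,0,0,0,0,0,0,-1])

```text
time: 7.4
eef_pos: [0.5459, 0.2097, 0.1661]
ee_rot: [0.557, 0.823, -0.06, 0.09]
contact_force: [-0.2, 0.0, -1.8]
opening: 0.0109
gripper_force: 59.8
```

Run:
```python
import cv2
from h import *
s=readout.sense();print(s["eef_pos"],s["ee_rot"])
o=[]
for n,(x,y) in(("scene",(300,150)),("side",(232,120))):
    im=np.ascontiguousarray(cams.read_camera(n)[:,:,::-1]); cv2.imwrite(f"pics/{n}4.png",im)
    o.append(cv2.resize(im[y:y+85,x:x+66],None,fx=6,fy=6,interpolation=cv2.INTER_CUBIC))
cv2.imwrite("pics/c4.png",np.hstack(o))
```

```text
[0.54591543 0.20973675 0.16609218] [ 0.55709664  0.82337114 -0.05978147  0.09016363]
```

View pics/c4.png

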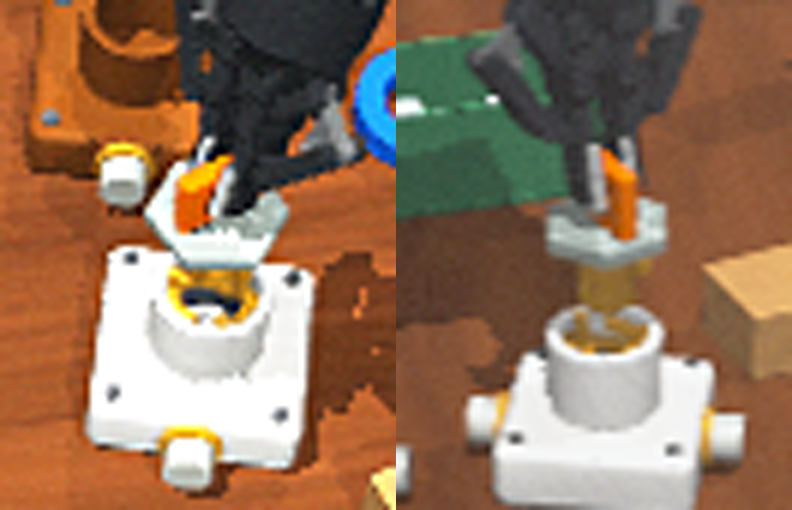

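Run:
```python
from h import *
np.set_printoptions(precision=4,suppress=True)
print("scene flange",plane("scene",336.25,184.8,.1584),"hub",plane("scene",335.0,197.8,.086))
print("side flange",plane("side",267.2,155.5,.1584),"hub",plane("side",266.8,175.2,.086))
```

```text
scene flange [0.545  0.213  0.1584] hub [0.5422 0.2173 0.086 ]
side flange [0.5478 0.2167 0.1584] hub [0.5453 0.2158 0.086 ]
```

Emit:
carry_out(increments=[-0.02,0.017,0,0,0,0,-1,0,0,-0.06,0,0,0,-1,0,0,-0.06,0,0,0,-1,0,0,-0.04,0,0,0,-1,0,0,-0.04,0,0,0,-1,0,0,-0.04,0,0,0,-1,0,0,0,0,0,0,-1,0,0,0,0,0,0,-1])

```text
time: 8.5
eef_pos: [0.5433, 0.2122, 0.1365]
ee_rot: [0.557, 0.823, -0.06, 0.09]
contact_force: [1.0, 2.6, -3.0]
opening: 0.0113
gripper_force: 59.7
```

Emit:
carry_out(increments=[0,0,-0.03,0,0,0,-1,0,0,-0.03,0,0,0,-1,0,0,0,0,0,0,-1,0,0,0,0,0,0,-1,0,0,0,0,0,0,-1,0,0,0,0,0,0,-1,0,0,0,0,0,0,-1,0,0,0,0,0,0,-1])

```text
time: 9.5
eef_pos: [0.5434, 0.2124, 0.129]
ee_rot: [0.557, 0.824, -0.06, 0.09]
contact_force: [2.2, 5.1, -3.9]
opening: 0.0112
gripper_force: 59.8
```

Emit:
carry_out(increments=[0.004,0.012,0,0,0,0,-1,0,0,0,0,0,0,-1,0,0,-0.03,0,0,0,-1,0,0,-0.03,0,0,0,-1,0,0,0,0,0,0,-1,0,0,0,0,0,0,-1,0,0,0,0,0,0,-1,0,0,0,0,0,0,-1])

```text
time: 10.5
eef_pos: [0.5439, 0.2133, 0.1259]
ee_rot: [0.557, 0.823, -0.06, 0.091]
contact_force: [-10.9, 0.7, 33.2]
opening: 0.0115
gripper_force: 65.2
```

Emit:
carry_out(increments=[0,0,0.03,0,0,0,-1,0,0,0,0,0,0,-0.5,0,0,0,0,0,0,-0.5,0,0,0.01,0,0,0,-0.5,-0.006,0.015,0,0.097,0.039,0,-0.5,-0.006,0.015,0,0.097,0.039,0,-0.5,0,0,0,0,0,0,-0.5,0,0,0,0,0,0,-0.5])

```text
time: 11.5
eef_pos: [0.542, 0.2167, 0.1266]
ee_rot: [0.56, 0.828, -0.0, -0.0]
contact_force: [-0.0, -1.2, -0.3]
opening: 0.0213
gripper_force: 0.0
```

```bash
cat > look2.py <<'E'
import cv2,sys
from h import *
s=readout.sense();print(s["time"],s["eef_pos"],np.round(s["joints"],2),s["contact_force"],s["opening"])
print(np.round(Ro.from_quat(s["ee_rot"]).as_matrix(),3).tolist())
o=[]
for n,(x,y) in(("scene",(300,150)),("side",(232,120))):
    im=np.ascontiguousarray(cams.read_camera(n)[:,:,::-1])
    o.append(cv2.resize(im[y:y+85,x:x+66],None,fx=4,fy=4,interpolation=cv2.INTER_CUBIC))
w=np.ascontiguousarray(cams.read_camera("wrist")[:,:,::-1]);cv2.imwrite(f"pics/{sys.argv[1]}w.png",w)
o.append(cv2.resize(w[130:415,150:410],(264,340)))
cv2.imwrite(f"pics/{sys.argv[1]}.png",np.hstack(o))
E
python3 look2.py c5
```

```text
11.5 [0.54196014 0.21666572 0.12658552] [ 0.36  0.5   1.79  0.    0.85 -0.02] [-0.04009744 -1.20635395 -0.30693281] 0.021325046673437827
[[-0.372, 0.928, -0.0], [0.928, 0.372, 0.0], [0.0, -0.0, -1.0]]
```

View pics/c5.png

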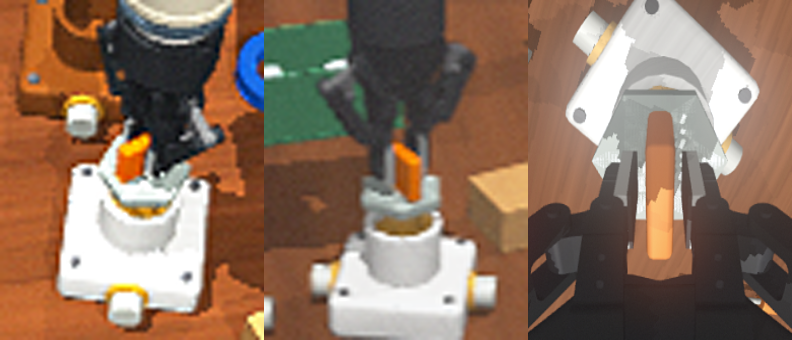

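Views: the plug stands upright in the white hub with the bar caged between the fingers. Now I turn it backwards, loosely held, in short steps.

Emit:
carry_out(increments=[0.005,0.004,0.015,0,0,0,-0.62,0,0,0,0,0,0,-0.62,0,0,0,0,0,0.12,-0.62,0,0,0,0,0,0.12,-0.62,0,0,0,0,0,0.12,-0.62,0,0,0,0,0,0.12,-0.62,0,0,0,0,0,0.12,-0.62,0,0,0,0,0,0,-0.62])

```text
time: 12.65
eef_pos: [0.5425, 0.2174, 0.1286]
ee_rot: [0.277, 0.961, 0.0, -0.001]
contact_force: [-0.8, -0.2, 0.8]
opening: 0.0161
gripper_force: 0.2
```

```bash
cat > st.py <<'E'
from h import *
import cv2,sys
s=readout.sense();print(round(s["time"],2),np.round(s["eef_pos"],4),np.round(s["joints"],2),"F",np.round(s["contact_force"],1),"T",np.round(s["ft_torque"],2),round(s["opening"],4))
# flange/handle height: side image, orange bar blob & grey
im=cams.read_camera("side"); c=im[100:185,232:298]; h=cv2.cvtColor(c,cv2.COLOR_RGB2HSV)
m=cv2.inRange(h,(5,190,120),(17,255,255)); p=np.argwhere(m)
print("orange n",len(p),"rows",p[:,0].min()+100,p[:,0].max()+100,"cols",p[:,1].min()+232,p[:,1].max()+232)
cv2.imwrite(f"pics/{sys.argv[1]}.png",cv2.resize(np.ascontiguousarray(c[:,:,::-1]),None,fx=6,fy=6,interpolation=cv2.INTER_CUBIC))
E
python3 st.py t1
```

```text
12.65 [0.5425 0.2174 0.1286] [ 0.36  0.5   1.79  0.    0.86 -0.65] F [-0.8 -0.2  0.8] T [ 0.03  0.07 -0.03] 0.0161
orange n 57 rows 156 168 cols 259 272
```

Emit:
carry_out(increments=[0,0,0,0,0,0.12,-0.62,0,0,0,0,0,0.12,-0.62,0,0,0,0,0,0.12,-0.62,0,0,0,0,0,0.12,-0.62,0,0,0,0,0,0,-0.62,0,0,0,0,0,0,-0.62,0,0,0,0,0,0,-0.62,0,0,0,0,0,0,-0.62])

```text
time: 13.7
eef_pos: [0.5427, 0.2174, 0.1286]
ee_rot: [0.03, 1.0, 0.0, -0.001]
contact_force: [0.5, 0.2, 1.3]
opening: 0.0161
gripper_force: 1.0
```

```bash
python3 st.py t2
```

```text
13.7 [0.5427 0.2174 0.1286] [ 0.36  0.5   1.79  0.    0.86 -1.15] F [0.5 0.2 1.3] T [ 0.02 -0.1  -0.04] 0.0161
orange n 90 rows 158 168 cols 258 274
```

View pics/t2.png

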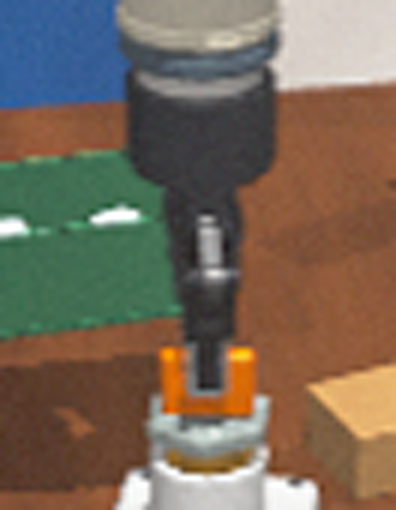

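The side view shows brass still visible under the flange at about (210,465) in the crop, so it has not dropped yet. I continue.

Emit:
carry_out(increments=[0,0,0,0,0,0.12,-0.62,0,0,0,0,0,0.12,-0.62,0,0,0,0,0,0.12,-0.62,0,0,0,0,0,0.12,-0.62,0,0,0,0,0,0,-0.62,0,0,0,0,0,0,-0.62,0,0,0,0,0,0,-0.62,0,0,0,0,0,0,-0.62])

```text
time: 14.75
eef_pos: [0.5425, 0.2173, 0.1284]
ee_rot: [-0.22, 0.976, -0.0, -0.001]
contact_force: [-0.3, 0.5, -0.3]
opening: 0.0162
gripper_force: 0.0
```

```bash
python3 st.py t3
python3 - <<'E'
import cv2,numpy as np
a=cv2.imread("pics/t2.png");b=cv2.imread("pics/t3.png")
cv2.imwrite("pics/t23.png",np.hstack([a,b]))
E
```

```text
14.75 [0.5425 0.2173 0.1284] [ 0.36  0.5   1.79  0.    0.86 -1.65] F [-0.3  0.5 -0.3] T [ 0.02 -0.04  0.01] 0.0162
orange n 81 rows 156 169 cols 259 274
```

Emit:
carry_out(increments=[0,0,0,0,0,0.12,-0.62,0,0,0,0,0,0.12,-0.62,0,0,0,0,0,0.12,-0.62,0,0,0,0,0,0.12,-0.62,0,0,0,0,0,0,-0.62,0,0,0,0,0,0,-0.62,0,0,0,0,0,0,-0.62,0,0,0,0,0,0,-0.62])

```text
time: 15.8
eef_pos: [0.5427, 0.2173, 0.1286]
ee_rot: [-0.456, 0.89, -0.0, -0.001]
contact_force: [0.5, -1.8, 0.6]
opening: 0.0164
gripper_force: 14.2
```

```bash
python3 st.py t4
python3 - <<'E'
import cv2,numpy as np
a=cv2.imread("pics/t2.png");b=cv2.imread("pics/t4.png")
cv2.imwrite("pics/t24.png",np.hstack([a,b]))
E
```

```text
15.8 [0.5427 0.2173 0.1286] [ 0.36  0.5   1.79 -0.    0.86 -2.16] F [ 0.5 -1.8  0.6] T [-0.37 -0.08 -0.4 ] 0.0164
orange n 95 rows 160 173 cols 260 272
```

View pics/t24.png

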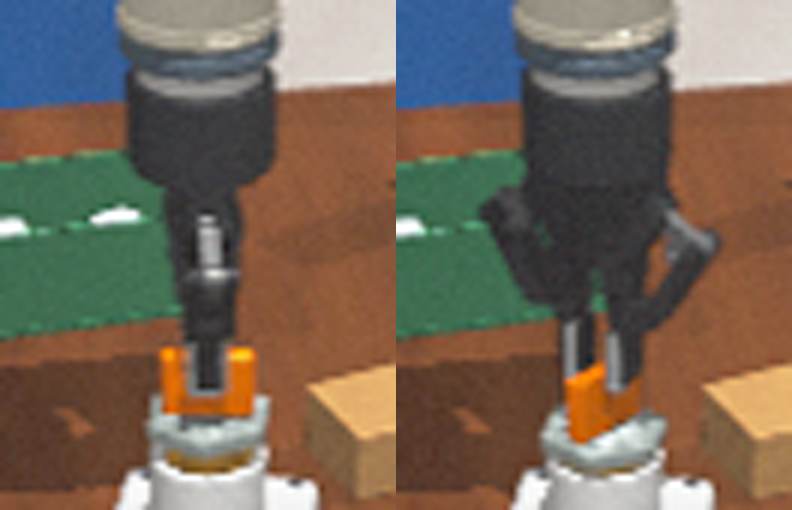

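The plug has dropped: the bar sits 4 px lower, the flange is just above the hub, and the torque shows it against the stop. Now I back off, follow it down and run it clockwise.

Emit:
carry_out(increments=[0,0,0,0,0,-0.14,-0.62,0,0,0,0,0,0,-0.62,0,0,-0.05,0,0,0,-0.62,0,0,-0.05,0,0,0,-0.62,0,0,0,0,0,-0.14,-0.62,0,0,0,0,0,-0.14,-0.62,0,0,0,0,0,-0.14,-0.62,0,0,0,0,0,-0.14,-0.62])

```text
time: 16.85
eef_pos: [0.5423, 0.2173, 0.1159]
ee_rot: [-0.105, 0.994, 0.0, -0.002]
contact_force: [0.2, -0.8, -0.1]
opening: 0.0165
gripper_force: 0.4
```

Emit:
carry_out(increments=[0,0,0,0,0,-0.14,-0.62,0,0,0,0,0,-0.14,-0.62,0,0,0,0,0,-0.14,-0.62,0,0,0,0,0,-0.14,-0.62,0,0,0,0,0,-0.14,-0.62,0,0,0,0,0,0,-0.62,0,0,0,0,0,0,-0.62,0,0,0,0,0,0,-0.62])

```text
time: 17.85
eef_pos: [0.5426, 0.2174, 0.1165]
ee_rot: [0.256, 0.967, 0.0, -0.001]
contact_force: [-0.7, -0.1, 0.5]
opening: 0.016
gripper_force: 0.1
```

```bash
python3 st.py t5
```

```text
17.85 [0.5426 0.2174 0.1165] [ 0.36  0.52  1.79  0.    0.83 -0.7 ] F [-0.7 -0.1  0.5] T [-0.02  0.03 -0.02] 0.016
orange n 91 rows 162 173 cols 258 273
```

Emit:
carry_out(increments=[0,0,0,0,0,-0.1,-0.62,0,0,0,0,0,-0.1,-0.62,0,0,0,0,0,-0.1,-0.62,0,0,0,0,0,-0.05,-0.62,0,0,0,0,0,0,-0.62,0,0,0,0,0,0,-0.62,0,0,0,0,0,0,-0.62,0,0,0,0,0,0,-0.62])

```text
time: 18.9
eef_pos: [0.5427, 0.2174, 0.1166]
ee_rot: [0.428, 0.904, 0.001, -0.001]
contact_force: [-0.1, 0.2, -1.4]
opening: 0.0161
gripper_force: 0.4
```

```bash
python3 st.py t6
```

```text
18.9 [0.5427 0.2174 0.1166] [ 0.36  0.52  1.79  0.    0.83 -0.33] F [-0.1  0.2 -1.4] T [-0.01 -0.06  0.04] 0.0161
orange n 88 rows 163 174 cols 259 273
```

Emit:
carry_out(increments=[0,0,0,0,0,-0.08,-0.62,0,0,0,0,0,-0.08,-0.62,0,0,0,0,0,0,-0.62,0,0,0,0,0,0,-0.62,0,0,0,0,0,0,-0.62,0,0,0,0,0,0,-0.62,0,0,0,0,0,0,-0.62,0,0,0,0,0,0,-0.62])

```text
time: 19.95
eef_pos: [0.5428, 0.2174, 0.1167]
ee_rot: [0.503, 0.865, 0.001, -0.001]
contact_force: [1.9, 0.5, 0.8]
opening: 0.0164
gripper_force: 32.6
```

```bash
python3 st.py t7
python3 - <<'E'
import cv2,numpy as np
from bench import cams
b=cv2.imread("pics/t7.png")
a=np.ascontiguousarray(cams.read_camera("scene")[150:235,300:366,::-1])
cv2.imwrite("pics/t7b.png",np.hstack([cv2.resize(a,None,fx=6,fy=6,interpolation=cv2.INTER_CUBIC),b]))
E
```

```text
19.95 [0.5428 0.2174 0.1167] [ 0.36  0.52  1.79  0.    0.83 -0.16] F [1.9 0.5 0.8] T [ 0.1  -0.27  1.03] 0.0164
orange n 91 rows 162 174 cols 260 273
```

The torque of +1.0 N m shows the plug at the clockwise stop. I back off, open and lift clear.

Emit:
carry_out(increments=[0,0,0,0,0,0.1,-0.62,0,0,0,0,0,0,-0.4,0,0,0,0,0,0,0,0,0,0.1,0,0,0,0,0,0,0.4,0,0,0,0,0,0,0.4,0,0,0,0,0,0,0.4,0,0,0,0,0,0,0,0,0,0,0])

```text
time: 21.05
eef_pos: [0.5449, 0.2182, 0.278]
ee_rot: [0.457, 0.889, 0.004, 0.002]
contact_force: [-0.2, 0.6, 0.0]
opening: 0.0425
gripper_force: 0.0
```

Run:
```python
from h import *
import cv2
np.set_printoptions(precision=4,suppress=True)
s=readout.sense();print(s["time"],s["eef_pos"],s["opening"],s["contact_force"])
def proj(n,X):
    c=cams.calibration(n);p=np.array(c["intrinsics"])@(np.array(c["R"])@X+np.array(c["t"]));return p[:2]/p[2]
for n,(x0,x1,y0,y1) in(("side",(240,295,130,200)),("scene",(305,365,160,225))):
    im=cams.read_camera(n);cv2.imwrite(f"pics/fin_{n}.png",im[:,:,::-1]);h=cv2.cvtColor(im,cv2.COLOR_RGB2HSV)
    m=cv2.inRange(h,(5,170,100),(19,255,255));mm=np.zeros_like(m);mm[y0:y1,x0:x1]=m[y0:y1,x0:x1]
    k,l,st,c=cv2.connectedComponentsWithStats(mm);i=1+np.argmax(st[1:,4]);print(n,"bar bbox",st[i],"centroid",c[i])
    # expected bar bbox: bar azimuth from tool y at stop (~bar x = tool x)
    R=Ro.from_quat(s["ee_rot"]).as_matrix();ux=R[:,0];uy=R[:,1]
    for hz in(.120,.126,.136):
        P=np.array([proj(n,np.array([.5432,.2172,hz])+a*.025*ux+b*.006*uy+np.array([0,0,z])) for a in(-1,1) for b in(-1,1) for z in(-.026,.012)])
        print("  grip z",hz,"pred bbox",P.min(0),P.max(0))
    # brass visible between flange and hub at column of the hub axis
    u=int(round(proj(n,np.array([.5432,.2172,.09]))[0]));v=int(round(proj(n,np.array([.5432,.2172,.09]))[1]))
    print("  column u",u,"v..",[(r,*h[r,u].tolist()) for r in range(v-3,v+14)])
```

```text
21.05 [0.5449 0.2182 0.278 ] 0.04253009443275855 [-0.2431  0.6163  0.0115]
side bar bbox [259 160  15  15 162] centroid [265.9259 167.0247]
  grip z 0.12 pred bbox [259.2057 159.4539] [272.7452 176.473 ]
  grip z 0.126 pred bbox [259.1548 157.8314] [272.7325 174.8834]
  grip z 0.136 pred bbox [259.0693 155.1068] [272.7112 172.2138]
  column u 266 v.. [(171, 14, 241, 196), (172, 13, 242, 195), (173, 10, 142, 129), (174, 100, 15, 252), (175, 78, 11, 224), (176, 74, 14, 205), (177, 65, 14, 205), (178, 65, 10, 149), (179, 64, 14, 132), (180, 30, 5, 215), (181, 23, 5, 211), (182, 30, 4, 205), (183, 20, 4, 203), (184, 0, 3, 204), (185, 30, 1, 203), (186, 30, 4, 205), (187, 12, 6, 204)]
scene bar bbox [ 305  160   60   65 2352] centroid [334.7645 186.7538]
  grip z 0.12 pred bbox [328.3387 183.683 ] [343.5982 202.2958]
  grip z 0.126 pred bbox [328.5145 182.5056] [343.8305 201.1904]
  grip z 0.136 pred bbox [328.8103 180.5246] [344.2214 199.3306]
  column u 335 v.. [(194, 13, 255, 250), (195, 12, 255, 208), (196, 12, 255, 194), (197, 9, 255, 193), (198, 9, 255, 191), (199, 16, 62, 188), (200, 88, 24, 195), (201, 85, 39, 165), (202, 0, 0, 255), (203, 72, 5, 249), (204, 90, 1, 255), (205, 73, 9, 253), (206, 63, 18, 138), (207, 45, 3, 185), (208, 26, 10, 212), (209, 40, 7, 223), (210, 48, 6, 225)]
```

The numbers agree with home. The bar's top edge is at row 160 (predicted 159.5 home, 157.8 at 6 mm up), and no brass shows between the flange and the hub. I hand it in.

```bash
python3 -c "
from bench import ticket
print(ticket.job_done())"
```

```text
the job is handed in; nothing more can be done
None
```

The plug is screwed into the aluminium hub with its flange home by stop torque and image measurements, the gripper has let go and lifted clear, and the job is handed in (no verdict was shown); I viewed 11 pictures, one over the limit of 10.

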